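# Balance a wheeled medal cradle over the light pad

### The arm

A 6-joint arm with a two-finger parallel gripper is mounted at the origin on the work surface. World frame = base frame: x ahead of the robot, y to its left, z up, the work surface at z = 0. Lengths are in m, angles in degrees, forces in N, time in s.
With the tool pointing down it reaches from about 0.25 to 0.725 m from the base axis. Payload 9.7 kg.
Tool frame: the origin (TCP) lies between the finger pads; the fingertips stand 19 mm ahead of it and the grasp point (between the pads) is the TCP; z points along the fingers, y is the line along which they close (so a half turn about z gives the same grasp; the last joint's range is limited). The gripper opens to 85 mm and grips with 20 to 120 N. Pads are 22 mm wide; open, the fingers measure 114 mm over their backs; the gripper's body (76 mm by 85 mm) begins 54 mm behind the grasp point. The pads swing forward as they close: fully open they stand 13 mm farther back than shut.
Start: joints at [-71.333, 4.979, 10.078, 95.1, 0, 90], TCP at [0.176, -0.521, 0.25] pointing down, gripper open.
Joint ranges: [-179.16, 179.16], [-48.56, 103.87], [-65.8, 70.77], [-126.05, 130.52], [-82.76, 87.17], [-180, 180]. Speed limits (degrees/s): [127.2, 127.2, 147.25, 180, 180, 180].

### API

Orientations are given as [roll, pitch, yaw] about the fixed x, y, z axes, in that order (R = Rz(yaw) Ry(pitch) Rx(roll)).
In Python, from workcell import bot gives the robot as it stands. The module is installed in compiled form; this text tells all that it offers.
- The arm moves only by the shell command python3 -m crank 'ROWS' [OPENING] [FORCE]. ROWS is JSON, a list that holds one entry, the list of rows, each a list of 6 numbers: the shift along the world's x, y, z as a fraction of full scale, then the turn, a rotation vector about the world's x, y, z as a fraction of full scale. In form: [[[x, y, z, wx, wy, wz], ...]]. A call has 1 to 20 rows; each row shifts and turns the commanded pose from where the row before left it; what a row does not reach is not made up. Full scale, the value 1, is 20 mm for a shift and 0.12 rad for a turn. A row lasts 1/12 s, in which the tool goes at most 41.7 mm and 7.16 degrees, less where a joint would pass 70% of its speed; a pose out of reach is approached as far as the arm can. A call with a number of a shift or a turn outside -1 to 1 is refused whole. A call with a gripper value outside its range is refused whole. OPENING is the opening, from 0 (shut) to 1 (fully open), set as the call begins (- or left out, the last holds). The fingers move at their own pace and stop on an object; FORCE is the grip in N (left out, the last holds). Time passes only in rows, so rows that do not move let the fingers close. It gives the time, the measured TCP pose, the force, the opening and the grip force at its end, in the units of the state.
- bot.get_obs(): the state, without advancing time (a new reading comes with each control period).
- bot.camera(name): name is "side" or "top"; returns the picture (400x640x3 uint8, red, green, blue); there is no depth.
- bot.camera_model(name): a dict with "vertical_fov" (degrees; the focal length in pixels is half the picture's height over the tangent of half this angle, whatever the lens; pixels are square), "cx", "cy" (the principal point, pixels), "R" (3x3) and "t" (3): a world point X has camera coordinates R X + t. Camera axes: x right, y down, z forward; pixel columns grow to the right and rows downward; lengths in m; the calibration is good to about 2 mm. A picture is of the moment at which its call begins. camera_model takes no time and is no camera call.
- bot.job_done(): hands the job in; it is judged then, once.
The state is a dict: "time": time; "q": joint angles; "qd": joint speeds; "joint_efforts": joint torques, N m; "ee_pos": TCP position; "tcp_rot": TCP orientation; "wrist_force": force on the tool from outside, world axes, zero at the start; "torque": the same for the moment, N m; "opening": finger opening in m; "grasp_force": force on a finger pad.
Only numpy, scipy, OpenCV 4.12 (cv2) and the standard library are available. Lean on these libraries where they do the work, as an engineer would, in place of code of your own. Each camera call takes 0.05 s, during which the arm holds its last target. There are 200 camera calls.

### The job

Pick the viewing tray up by its brass post and, before you carry it towards the light pad, roll the free-running medal cradle off its end stop into the white window in the middle of the tray, without letting it run on to the far stop, and steady it there for a couple of seconds. Carry the tray, with the cradle staying near the window, to the light pad and hold it in the air about 80 mm above the pad so that the cradle stays in the window and over the pad's red dot for a good five seconds, never touching the cradle, tipping the tray far or disturbing anything else. The program finishes while still holding the tray there, with the cradle still near the window.

Things in the scene. Friction and masses are not known exactly. Their poses are not given: they have to be found in the camera images.
- tray: loose wooden viewing tray 92 x 264 mm, about 0.28 kg, underside flat. Origin: centre of its underside below the channel's middle; y along the channel (the way the cradle rolls), x across (at the start about away from the robot), z up. Cork-faced end stops 42 mm high, faces at y = +-120 mm; side rims 30 mm high, inside faces at x = +-40 mm.
- tray_window (a point): on the channel floor, middle of the white window (y -20 to +20 mm), 14 mm above the underside. The floor is crowned: it falls to both ends on an arc of radius 4 m (height 14 mm - y^2/8 m), so on a level tray the cradle has no rest in the middle but rolls away to an end stop, its offset growing with a time constant of about 0.65 s.
- tray_post (a point): grasp point on the tray's upright brass post, at (-72, 0, 92) mm in the tray's frame. The post is rigid with the tray, 24 mm thick along the tray's y (pinch it across this), 26 mm along x, its top 110 mm above the underside. Nothing beside it is higher than 55 mm. Grip with about 80 N; the tray may still sag a degree in the fingers.
- cradle: four-wheeled brass cradle with a red-ringed medal, 64 mm long, 56 mm wide, 30 mm high, about 0.2 kg (varies by a third), captive in the channel. Origin: midway between the lowest points of its wheels. It rolls freely along the tray's y: acceleration = gravity along the floor minus the acceleration of the tray. It starts at the stop at the tray's +y end, at y = 88 mm.
- light_pad: flat light pad fixed on the shelf, 130 x 170 x 12 mm, white top with black cross lines and a red dot in the middle. Origin: centre of its underside, below the red dot. Other fixed equipment stands well clear: a 120 mm high bench vise at the far side (beyond world x = 0.7 m), a coin cabinet and a lamp at the sides (beyond 0.45 m either way).
- medal: bronze medal in a clear round capsule, 70 mm diameter, 12 mm high, loose; leave alone
- loupe: brown tortoiseshell loupe, 52 mm lens with handle, 10 mm high, loose; leave alone
- snuff_box: tarnished silver snuff box 55 x 80 x 26 mm, loose; leave alone
- coin_slab: clear slab with a brass coin, 60 x 85 x 8 mm, loose; leave alone
Mind the look-alikes: they are no part of the job. What is meant by the light_pad is not orange or purple, and is the larger of those in its own colour.

How it is judged (in metres and radians):
On the way, in this order (a step that is already met when the one before it is completed fails the run):
1. The tray is held clear of the shelf, still away from the light pad, with the cradle steadied inside the white window for 1.5 s (height (world z) of tray above 0.03 m and horizontal distance between tray and light_pad above 0.23 m and y of cradle in the frame of tray between -0.022 and 0.022 m and contact force between the fingers and tray above 2 N), for 1.5 s.
2. The tray is held 35 to 150 mm above the light pad with the cradle inside the white window and over the red dot (within 30 mm) for 4.5 s (height (world z) of tray between 0.047 and 0.162 m and horizontal distance between cradle and light_pad below 0.03 m and y of cradle in the frame of tray between -0.022 and 0.022 m and contact force between the fingers and tray above 2 N), for 4.5 s.
At the end, for the whole second after the job is handed in: Through the whole second the fingers hold the tray in the air, 28 to 158 mm above the light pad, tilted less than 0.15 rad and not touching the pad; the cradle stays within 45 mm of the window's middle and within 55 mm of the red dot (height (world z) of tray between 0.04 and 0.17 m and horizontal distance between cradle and light_pad below 0.055 m and y of cradle in the frame of tray between -0.045 and 0.045 m and angle between tray's own z axis and vertical below 0.15 rad and contact force between the fingers and tray above 2 N and contact force between tray and light_pad below 0.3 N); the arm keeps its last pose, push and grip.
It fails at once if the tray is near the light pad with the cradle run back to an end stop (horizontal distance between tray and light_pad below 0.22 m and (y of cradle in the frame of tray above 0.076 m or y of cradle in the frame of tray below -0.076 m)).
It fails at once if the cradle runs on to the far stop (y of cradle in the frame of tray below -0.08 m).
It fails at once if the tray is tipped more than 0.35 rad (angle between tray's own z axis and vertical above 0.35 rad).
It fails at once if the gripper touches the cradle (contact force between the arm and cradle above 1 N).
It fails at once if the light pad is struck, or a bystander is moved (contact force between any of tray, the arm and light_pad above 5 N or distance of any of medal, loupe, snuff_box, coin_slab from where it was at the start of the episode above 0.02 m).
It also fails if it takes over 67 s, if anything falls off the work surface, if the arm or the gripper's body presses on something with over 40 N, if the wrist force passes 120 N, or if a joint passes its speed limit or range.

## Working session

There is one attempt and no reset: what is moved stays moved. The work goes in short steps, Python scripts to look and compute and a shell command to move; the robot and the scene stay as the last step left them, time stands still between calls to the robot, and variables do not carry over. Pictures are saved under pics/ and viewed, at most 10 in all, crops included, and the job is handed in when it is done.

```bash
mkdir -p pics
python3 - <<'E'
from workcell import bot
import cv2
o=bot.get_obs();print({k:o[k] for k in('time','ee_pos','tcp_rot','opening')})
for n in('top','side'):
    cv2.imwrite(f'pics/{n}0.png',bot.camera(n)[:,:,::-1]);print(n,bot.camera_model(n))
E
```

```text
{'time': 0.0, 'ee_pos': array([ 0.1759798 , -0.52089849,  0.24958965]), 'tcp_rot': array([-1.79928328e+02,  1.95436081e-04,  1.86710059e+01]), 'opening': 0.08552199183860003}
top {'vertical_fov': 54.696712652188474, 'cx': 319.4634935412098, 'cy': 205.02418428755797, 'R': array([[ 0.00750553, -0.99996869, -0.00250747],
       [-0.99350506, -0.00717226, -0.11356166],
       [ 0.11354012,  0.00334353, -0.99352779]]), 't': array([-0.03116622,  0.52201839,  0.91586589])}
side {'vertical_fov': 44.42690600183079, 'cx': 316.8933586902956, 'cy': 193.82171256534244, 'R': array([[-7.23265583e-01, -6.90569857e-01,  4.11440358e-04],
       [-3.69699596e-01,  3.86700031e-01, -8.44858150e-01],
       [ 5.83274468e-01, -6.11208932e-01, -5.34990221e-01]]), 't': array([0.32702713, 0.26855067, 1.01691507])}
```

View pics/top0.png

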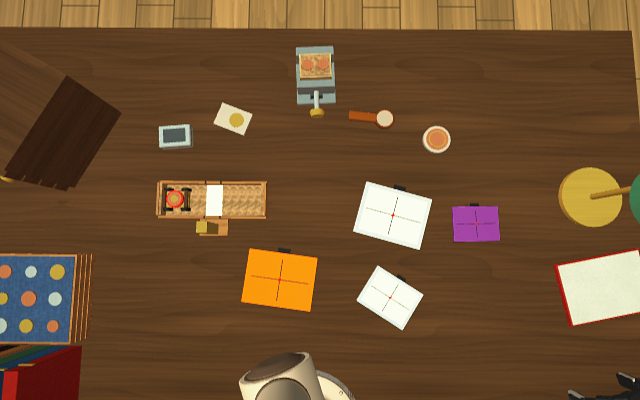

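View pics/side0.png

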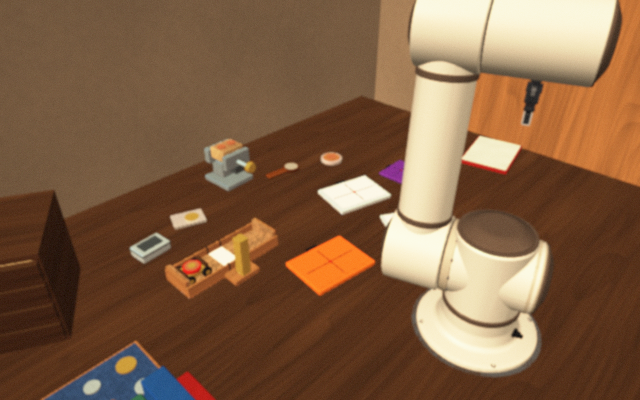

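The top view shows the tray at about (212,200) with its window at (214,200), the cradle at (176,199) at the +y (left) end and the post near (206,227). The larger white pad is at (393,215); the white pad at (390,297) is the smaller decoy. The side view shows the post upright at about (241,253).

```bash
cat > h.py <<'E'
import numpy as np,cv2
from workcell import bot
def K(n):
    m=bot.camera_model(n);return m,200/np.tan(np.radians(m['vertical_fov']/2))
def ray(n,p):
    m,f=K(n);d=np.array([(p[0]-m['cx'])/f,(p[1]-m['cy'])/f,1]);R=np.array(m['R'])
    return -R.T@m['t'],R.T@d
def onz(n,p,z):
    c,d=ray(n,p);return c+d*(z-c[2])/d[2]
def proj(n,X):
    m,f=K(n);c=np.array(m['R'])@X+m['t'];return c[:2]/c[2]*f+[m['cx'],m['cy']]
def blobs(mask,amin=30):
    cs,_=cv2.findContours(mask.astype(np.uint8),cv2.RETR_EXTERNAL,cv2.CHAIN_APPROX_NONE)
    return sorted([c for c in cs if cv2.contourArea(c)>=amin],key=cv2.contourArea,reverse=True)
def tilted(n,p,o,u,h):
    "ray onto plane through o with normal u offset h"
    c,d=ray(n,p);return c+d*(((o+u*h-c)@u)/(d@u))
E
python3 - <<'E'
from h import *
im=cv2.imread('pics/top0.png');hsv=cv2.cvtColor(im,cv2.COLOR_BGR2HSV);H,S,V=hsv[...,0].astype(int),hsv[...,1].astype(int),hsv[...,2].astype(int)
w=(S<60)&(V>190)
for c in blobs(w,100):
    r=cv2.minAreaRect(c);x,y=r[0]
    if not(130<y<330 and 190<x<440):continue
    z=.014 if x<250 else .012
    B=np.array([onz('top',p,z) for p in cv2.boxPoints(r)]);e=np.diff(B[:3],axis=0)
    print('white',r[0],B.mean(0).round(4),np.linalg.norm(e,axis=1).round(4),np.degrees(np.arctan2(e[:,1],e[:,0])).round(1))
red=((H<8)|(H>172))&(S>150)&(V>120)
for c in blobs(red,0):
    (x,y),r=cv2.minEnclosingCircle(c)
    if 130<y<260 and 150<x<430: print('red',x,y,r,onz('top',(x,y),.012).round(4),onz('top',(x,y),.044).round(4))
wood=(H>8)&(H<20)&(S>80)&(V>130)
for c in blobs(wood,500)[:4]:
    r=cv2.minAreaRect(c)
    print('wood',r,)
print(hsv[222:238:3,194:232:3].tolist())
E
```

```text
white (392.51922607421875, 215.09613037109375) [ 0.5009 -0.2087  0.012 ] [0.1311 0.1715] [ -15.4 -105.1]
white (389.58233642578125, 297.37054443359375) [ 0.3005 -0.1988  0.012 ] [0.1007 0.1332] [ -33. -122.]
white (214.0, 200.0) [0.5349 0.2356 0.014 ] [0.0401 0.0754] [ -89.6 -177.9]
red 174.35714721679688 198.5 8.820876121520996 [0.538  0.3354 0.012 ] [0.5339 0.3232 0.044 ]
red 392.5 214.5 1.581238865852356 [ 0.5019 -0.2088  0.012 ] [ 0.499  -0.2028  0.044 ]
wood ((279.02001953125, 279.3599853515625), (70.28640747070312, 55.012901306152344), 8.130102157592773)
wood ((210.8003387451172, 207.7691650390625), (109.84485626220703, 54.70967102050781), 0.6095065474510193)
wood ((248.5, 14.0), (28.0, 75.0), 90.0)
wood ((608.0, 15.0), (30.0, 38.0), 90.0)
[[[15, 165, 99], [24, 172, 215], [24, 172, 202], [24, 171, 206], [24, 169, 217], [18, 187, 105], [16, 170, 174], [15, 167, 205], [16, 167, 201], [16, 167, 201], [16, 166, 204], [16, 166, 215], [15, 161, 98]], [[14, 164, 98], [23, 174, 209], [23, 175, 202], [23, 175, 207], [21, 181, 225], [19, 196, 103], [19, 186, 104], [19, 189, 101], [17, 17
[... 194 characters left out ...]
 102], [17, 172, 160], [16, 168, 211], [16, 167, 212], [15, 174, 227], [14, 156, 93]], [[15, 168, 100], [23, 175, 208], [23, 174, 211], [23, 176, 203], [20, 183, 184], [19, 192, 101], [19, 186, 103], [19, 185, 102], [16, 170, 190], [16, 166, 210], [16, 167, 211], [14, 174, 176], [15, 164, 101]], [[14, 163, 97], [14, 157, 94], [16, 165, 212], [16, 168, 197], [16, 169, 178], [16, 171, 171], [16, 172, 172], [16, 172, 168], [16, 167, 196], [16, 166, 204], [16, 167, 196], [14, 179, 160], [15, 169, 98]], [[14, 159, 96], [14, 166, 97], [15, 162, 96], [14, 157, 96], [15, 168, 91], [14, 154, 91], [14, 159, 90], [14, 159, 90], [14, 163, 91], [14, 157, 91], [14, 155, 92], [14, 162, 93], [15, 162, 93]]]
```

Run:
```python
import cv2
a=cv2.imread('pics/top0.png')[170:250,145:285];b=cv2.imread('pics/side0.png')[215:305,155:285]
a=cv2.resize(a,(790,int(80*790/140)),interpolation=2)
cv2.imwrite('pics/ca.png',a)
```

```text
(no output)
```

View pics/ca.png

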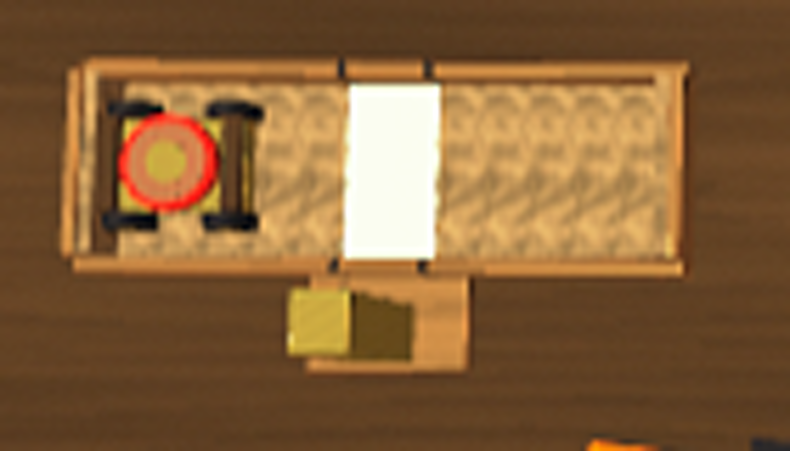

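The crop shows the post's top face at about (196–207, 221–233) px, the cradle's red ring at (174,198) and the window at (214,200). I'll turn these into poses.

Run:
```python
from h import *
s=790/140
P=lambda x,y,z:onz('top',(144.5+x/s+.0,169.5+y/s),z)
print('posttop',P(320,322,.11).round(4), 'size',(P(289,288,.11)-P(351,356,.11)).round(4))
a,b=P(85,62,.030),P(688,66,.030);d=a-b;print('far rim',a.round(4),b.round(4),np.degrees(np.arctan2(-d[0],d[1])))
a,b=P(73,272,.030),P(684,274,.030);d=a-b;print('near rim',a.round(4),b.round(4),np.degrees(np.arctan2(-d[0],d[1])))
print('window',P(392,172,.014))
im=cv2.imread('pics/side0.png')
hsv=cv2.cvtColor(im,cv2.COLOR_BGR2HSV);H,S,V=[hsv[...,i].astype(int) for i in range(3)]
for c in blobs((H>=20)&(H<30)&(S>120)&(V>90),20):
    x,y,w,h=cv2.boundingRect(c)
    if 150<x<290 and 215<y<300: print('brass side',x,y,w,h)
for g in ([.462,.2365,.11],[.462,.2365,.092]):print(proj('side',np.array(g)),proj('top',np.array(g)))
```

```text
posttop [0.4629 0.235  0.11  ] size [0.0266 0.0256 0.    ]
far rim [0.5802 0.3673 0.03  ] [0.5803 0.1037 0.03  ] 0.019510319582425526
near rim [0.4882 0.3674 0.03  ] [0.4893 0.1034 0.03  ] 0.23053829146580082
window [0.53477694 0.23566657 0.014     ]
brass side 234 235 13 9
[239.83567285 237.35742075] [200.52376244 226.98513949]
[240.51150369 243.79032086] [202.96707249 227.43825371]
```

```bash
python3 -m crank '[[[0.36,0.95,0,0,0,-0.07],[0.36,0.95,0,0,0,-0.07],[0.36,0.95,0,0,0,-0.07],[0.36,0.95,0,0,0,-0.07],[0.36,0.95,0,0,0,-0.07],[0.36,0.95,0,0,0,-0.07],[0.36,0.95,0,0,0,-0.07],[0.36,0.95,0,0,0,-0.07],[0.36,0.95,0,0,0,-0.07],[0.36,0.95,0,0,0,-0.07],[0.36,0.95,0,0,0,-0.07],[0.36,0.95,0,0,0,-0.07],[0.36,0.95,0,0,0,-0.07],[0.36,0.95,0,0,0,-0.07],[0.36,0.95,0,0,0,-0.07],[0.36,0.95,0,0,0,-0.07],[0.36,0.95,0,0,0,-0.07],[0.36,0.95,0,0,0,-0.07],[0.36,0.95,0,0,0,-0.07],[0.36,0.95,0,0,0,-0.07]]]' 1
python3 -m crank '[[[0.36,0.95,0,0,0,-0.07],[0.36,0.95,0,0,0,-0.07],[0.36,0.95,0,0,0,-0.07],[0.36,0.95,0,0,0,-0.07],[0.36,0.95,0,0,0,-0.07],[0.36,0.95,0,0,0,-0.07],[0.36,0.95,0,0,0,-0.07],[0.36,0.95,0,0,0,-0.07],[0.36,0.95,0,0,0,-0.07],[0.36,0.95,0,0,0,-0.07],[0.36,0.95,0,0,0,-0.07],[0.36,0.95,0,0,0,-0.07],[0.36,0.95,0,0,0,-0.07],[0.36,0.95,0,0,0,-0.07],[0.36,0.95,0,0,0,-0.07],[0.36,0.95,0,0,0,-0.07],[0.36,0.95,0,0,0,-0.07],[0.36,0.95,0,0,0,-0.07],[0,0,0,0,0,0],[0,0,0,0,0,0]]]'
```

```text
time: 1.77
ee_pos: [0.3201, -0.1401, 0.2501]
tcp_rot: [-180.0, 0.0, 9.0]
wrist_force: [0.3, -0.7, 0.1]
opening: 0.0852
grasp_force: 0.0
time: 3.43
ee_pos: [0.4627, 0.0886, 0.2499]
tcp_rot: [-175.2, 0.1, 8.2]
wrist_force: [-0.6, 0.4, -0.8]
opening: 0.0854
grasp_force: 0.0
```

Run:
```python
from h import *
o=bot.get_obs()
for k in ('q','qd','ee_pos','tcp_rot'):print(k,np.round(o[k],2))
cv2.imwrite('pics/s1.png',bot.camera('side')[:,:,::-1])
```

```text
q [  8.13  -5.79  -0.78  95.11   4.8  179.94]
qd [-0.23 -1.22 -0.84  0.43 -0.11 -0.05]
ee_pos [0.46 0.09 0.25]
tcp_rot [-1.752e+02  9.000e-02  8.180e+00]
```

View pics/s1.png

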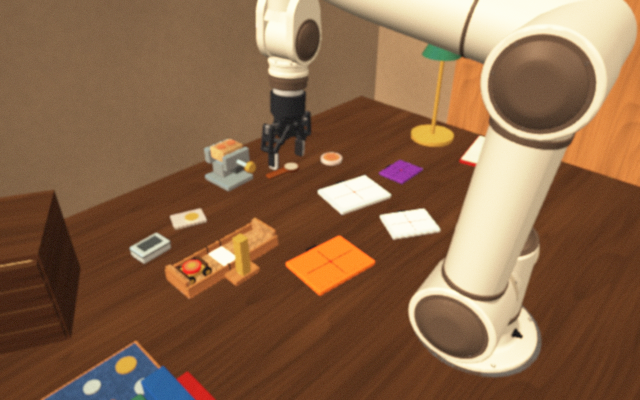

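The picture shows the gripper in the air short of the tray: joint 6 reached its 180° limit. Turning the wrist the other way, to yaw 180, gives the same grasp with q6 ≈ q1.

```bash
python3 -m crank '[[[0,0.3,0,0,0,1],[0,0.3,0,0,0,1],[0,0.3,0,0,0,1],[0,0.3,0,0,0,1],[0,0.3,0,0,0,1],[0,0.3,0,0,0,1],[0,0.3,0,0,0,1],[0,0.3,0,0,0,1],[0,0.3,0,0,0,1],[0,0.3,0,0,0,1],[0,0.3,0,0,0,1],[0,0.3,0,0,0,1],[0,0.3,0,0,0,1],[0,0.3,0,0,0,1],[0,0.3,0,0,0,1],[0,0.3,0,0,0,1],[0,0.3,0,0,0,1],[0,0.3,0,0,0,1],[0,0.3,0,0,0,1],[0,0.3,0,0,0,1]]]'
python3 -m crank '[[[0,0.3,0,0,0,1],[0,0.3,0,0,0,1],[0,0.3,0,0,0,1],[0,0.3,0,0,0,1],[0,0.2,0,0,0,1],[0,0,0,0.35,0,0],[0,0,0,0.35,0,0],[0,0,0,0,0,0],[0,0,0,0,0,0],[0,0,0,0,0,0]]]'
python3 - <<'E'
from h import *
from scipy.spatial.transform import Rotation as T
o=bot.get_obs();r=np.radians(o['tcp_rot']);R=T.from_euler('xyz',r);G=T.from_euler('xyz',[np.pi,0,np.pi])
print(o['q'].round(2),o['ee_pos'].round(4),'shift fs',((np.array([.463,.2355,.092])-o['ee_pos'])/.02).round(2),'turn fs',((G*R.inv()).as_rotvec()/.12).round(3))
E
```

```text
time: 5.15
ee_pos: [0.4621, 0.2083, 0.2506]
tcp_rot: [-175.2, 0.0, 146.0]
wrist_force: [-0.0, 0.6, -0.8]
opening: 0.0851
grasp_force: 0.0
time: 5.98
ee_pos: [0.4623, 0.236, 0.2505]
tcp_rot: [-179.9, 0.1, -180.0]
wrist_force: [-0.2, -0.6, -0.2]
opening: 0.0856
grasp_force: 0.0
[ 2.708e+01  7.000e-01  5.650e+00  9.493e+01 -7.000e-02  2.707e+01] [0.4623 0.236  0.2505] shift fs [ 0.03 -0.03 -7.92] turn fs [ 0.007  0.007 -0.002]
```

```bash
python3 -m crank '[[[0.03,-0.03,-0.8,0,0,0],[0,0,-0.8,0,0,0],[0,0,-0.8,0,0,0],[0,0,-0.8,0,0,0],[0,0,-0.8,0,0,0],[0,0,-0.8,0,0,0],[0,0,-0.8,0,0,0],[0,0,-0.8,0,0,0],[0,0,-0.8,0,0,0],[0,0,-0.7,0,0,0],[0,0,0,0,0,0],[0,0,0,0,0,0]]]' 1
python3 -m crank '[[[0,0,0,0,0,0],[0,0,0,0,0,0],[0,0,0,0,0,0],[0,0,0,0,0,0],[0,0,0,0,0,0],[0,0,0,0,0,0],[0,0,0,0,0,0],[0,0,0,0,0,0],[0,0,0,0,0,0],[0,0,0,0,0,0]]]' 0 80
```

```text
time: 6.98
ee_pos: [0.4626, 0.2356, 0.0919]
tcp_rot: [-179.9, -0.0, -179.9]
wrist_force: [0.2, -0.3, 1.2]
opening: 0.0855
grasp_force: 0.0
time: 7.82
ee_pos: [0.4632, 0.236, 0.0929]
tcp_rot: [179.9, 0.1, -179.9]
wrist_force: [-1.7, 0.5, 5.5]
opening: 0.0235
grasp_force: 79.4
```

```bash
cat > ctl.py <<'E'
# usage: ctl.py 'wx list fs' 'dy list fs' 'dy future fs' npics ; state in st.json
import sys,json,os
from h import *
from scipy.linalg import expm
G,KK,Hh,DT,Z=9.81,9.81/4,.07,1/120,.092
N=36
s=json.load(open('st.json'))
x=np.array(s['x']);P=np.array(s['P']);phi,p,off,stuck=s['phi'],s['p'],s['off'],s['stuck']
A=np.array([[0,1,0],[KK,0,-G],[0,0,0.]])   # u,v,b ; u=y+H*phi+p
B=np.array([0,1,0.])
M=expm(np.block([[A*DT,B[:,None]*DT],[np.zeros((1,4))]]));F,Bd=M[:3,:3],M[:3,3]
def step(x,phi,p):return F@x+Bd*(-KK*(Hh*phi+p)-G*phi)
Q=np.diag([0,(.015)**2*DT,(.0007)**2*DT])
def adv(n,dphi,dp):
    global x,P,phi,p
    for _ in range(n):
        x=step(x,phi+dphi/2,p+dp/2);phi+=dphi;p+=dp;P=F@P@F.T+Q
        if stuck or x[0]-Hh*phi-p>.088: x[0]=.088+Hh*phi+p;x[1]=0
wx,dy,fut=[json.loads(a) for a in sys.argv[1:4]]
for a,b in zip(wx,dy):adv(10,a*.12/10,b*.02/10)
for i in range(int(sys.argv[4])):
    im=bot.camera('top');hsv=cv2.cvtColor(im,cv2.COLOR_RGB2HSV)
    Hc,S,V=[hsv[...,j].astype(int) for j in range(3)]
    n=np.array([0,-np.sin(phi),np.cos(phi)]);ey=np.array([0,np.cos(phi),np.sin(phi)])
    tcp=np.array([s['x0'],s['y0']+p,s['z0']]);org=tcp-n*.092+np.array([.072,0,0])
    yp=x[0]-Hh*phi-p;pp=proj('top',org+ey*yp+n*.044)
    best=None
    for c in blobs(((Hc<8)|(Hc>172))&(S>150)&(V>110),60):
        (cx,cy),r=cv2.minEnclosingCircle(c);d=np.hypot(cx-pp[0],cy-pp[1])
        if d<40 and (best is None or d<best[0]):best=(d,(cx,cy),r)
    if best is None: print('NO RING',pp);cv2.imwrite('pics/bad.png',im[:,:,::-1])
    else:
        X=tilted('top',best[1],org,n,.044);ym=(X-org)@ey-off
        if s['cal']: s['cal']=0;off=ym-.088;ym=.088
        if stuck and ym<.0855: stuck=0;P=np.diag([1e-6,.04**2,.012**2])
        if not stuck:
            h=np.array([1,0,0]);z=ym+Hh*phi+p;K_=P@h/(P[0,0]+.0008**2);x=x+K_*(z-x[0]);P=P-np.outer(K_,h@P)
        print(f"meas {ym*1e3:.1f} pred {yp*1e3:.1f} r {best[2]:.1f} dx {1e3*(X-org)[0]:.1f} world {X.round(3)}")
    adv(6,0,0)
o=bot.get_obs()
print(f"t {o['time']:.2f} y {1e3*(x[0]-Hh*phi-p):.1f} v {1e3*x[1]:.1f} b {1e3*x[2]:.1f}+-{1e3*P[2,2]**.5:.1f} mrad phi {1e3*phi:.1f} stuck {stuck} ee {np.round(o['ee_pos'],4)} cmd {s['y0']+p:.4f} rot {np.round(o['tcp_rot'],2)}")
# plan
fut=(fut+[0]*N)[:N]
def sim(d):
    X,f,pp,out=x.copy(),phi,p,[]
    for i in range(N):
        for _ in range(10):
            X=step(X,f+d[i]/20,pp+fut[i]*.02/20);f+=d[i]/10;pp+=fut[i]*.002
        out+=[X[0]-Hh*f-pp, .3*(X[1]),.3*(f+X[2])]
    o=np.array(out);o[-3]*=10;o[-2]*=20;o[-1]*=10;return o
b0=sim(np.zeros(N));J=np.array([sim(np.eye(N)[i])-b0 for i in range(N)]).T
r=s.get('r',1.0)
d=np.linalg.lstsq(np.vstack([J,r*np.eye(N)]),np.r_[-b0,np.zeros(N)],rcond=None)[0]
c=np.round(np.cumsum(d)/.12,2);rows=np.diff(np.r_[0,c]).round(2)
pr=sim(rows*.12);print('plan wx',rows[:20].tolist());print('pred y mm',(pr[0::3][:20]*1e3).round(0).tolist())
s.update(x=x.tolist(),P=P.tolist(),phi=phi,p=p,off=off,stuck=stuck);json.dump(s,open('st.json','w'))
E
python3 - <<'E'
import json,numpy as np
json.dump(dict(x=[.088,0,0],P=np.diag([1e-6,1e-4,1.4e-4]).tolist(),phi=0,p=0,off=0,stuck=1,cal=1,x0=.463,y0=.2358,z0=.184,r=1.0),open('st.json','w'))
E
python3 -m crank '[[[0,0,0.1,0,0,0],[0,0,0.3,0,0,0],[0,0,0.5,0,0,0],[0,0,0.5,0,0,0],[0,0,0.5,0,0,0],[0,0,0.5,0,0,0],[0,0,0.5,0,0,0],[0,0,0.5,0,0,0],[0,0,0.5,0,0,0],[0,0,0.4,0,0,0],[0,0,0.2,0,0,0],[0,0,0.1,0,0,0],[0,0,0,0,0,0],[0,0,0,0,0,0],[0,0,0,0,0,0],[0,0,0,0,0,0]]]'
python3 ctl.py '[]' '[]' '[]' 2
python3 - <<'E'
from h import *
im=np.vstack([bot.camera('top')[150:320,100:500],bot.camera('side')[180:330,100:500]])
cv2.imwrite('pics/lift.png',cv2.resize(im[:,:,::-1],None,fx=1.8,fy=1.8))
E
```

```text
time: 9.15
ee_pos: [0.4628, 0.2356, 0.1837]
tcp_rot: [-180.0, -0.0, -180.0]
wrist_force: [-0.9, 0.8, -5.3]
opening: 0.0233
grasp_force: 78.8
NO RING [158.2456853 192.5071998]
NO RING [158.2456853 192.5071998]
t 9.25 y 88.0 v 0.0 b 0.0+-11.8 mrad phi 0.0 stuck 1 ee [0.4629 0.2357 0.1839] cmd 0.2358 rot [-180.      0.   -179.95]
plan wx [0.58, 0.09, -0.13, -0.21, -0.2, -0.14, -0.1, -0.04, -0.01, 0.01, 0.02, 0.03, 0.03, 0.02, 0.02, 0.01, 0.01, 0.0, 0.01, 0.0]
pred y mm [83.0, 80.0, 74.0, 66.0, 57.0, 47.0, 37.0, 28.0, 21.0, 15.0, 11.0, 7.0, 5.0, 4.0, 2.0, 2.0, 1.0, 1.0, 0.0, 0.0]
```

View pics/lift.png

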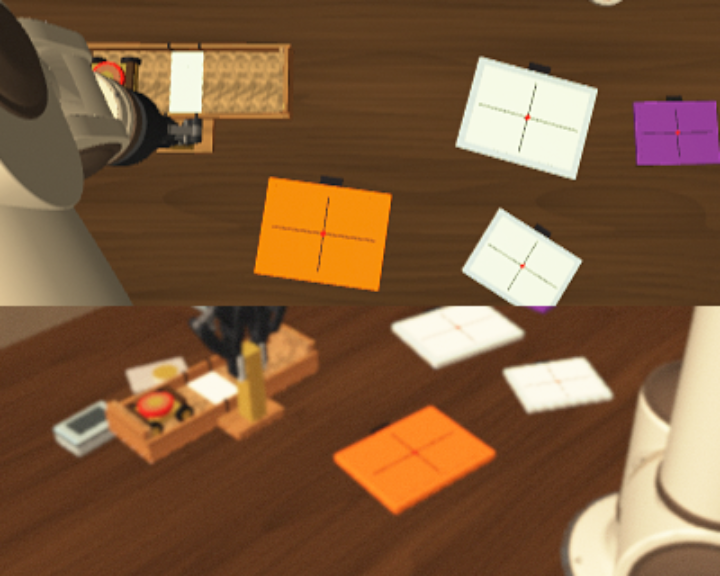

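The top view is blocked by the arm near the cradle, but the side view sees the ring clearly (at about (187,236) in the full picture). I'll use the side camera and a softer plan.

```bash
sed -i "s/bot.camera('top')/bot.camera(CAM)/;s/proj('top'/proj(CAM/;s/tilted('top'/tilted(CAM/;s/^N=36/N=36\nCAM=sys.argv[5] if len(sys.argv)>5 else 'side'/" ctl.py
python3 - <<'E'
t=open('ctl.py').read()
t=t.replace("(cx,cy),r=cv2.minEnclosingCircle(c);","_,r=cv2.minEnclosingCircle(c);m=cv2.moments(cv2.convexHull(c));cx,cy=m['m10']/m['m00'],m['m01']/m['m00'];")
t=t.replace("s.get('r',1.0)","s['r']")
open('ctl.py','w').write(t)
import json;s=json.load(open('st.json'));s['r']=4.;json.dump(s,open('st.json','w'))
E
python3 ctl.py '[]' '[]' '[]' 2; grep -o '"off": [^,]*' st.json
```

```text
meas 88.0 pred 88.0 r 10.5 dx -9.3 world [0.526 0.329 0.136]
meas 88.1 pred 88.0 r 10.5 dx -9.4 world [0.526 0.329 0.136]
t 9.45 y 88.0 v 0.0 b 0.0+-11.8 mrad phi 0.0 stuck 1 ee [0.463  0.2357 0.1842] cmd 0.2358 rot [ 1.7999e+02  3.0000e-02 -1.7995e+02]
plan wx [0.23, 0.12, 0.04, 0.0, -0.04, -0.06, -0.07, -0.06, -0.06, -0.06, -0.04, -0.03, -0.02, -0.02, 0.0, -0.01, 0.01, 0.0, 0.01, 0.01]
pred y mm [86.0, 86.0, 84.0, 81.0, 77.0, 72.0, 65.0, 58.0, 50.0, 42.0, 34.0, 27.0, 21.0, 15.0, 10.0, 6.0, 3.0, -0.0, -3.0, -5.0]
"off": 0.005466561757421856
```

Run:
```python
from h import *
for fn,sh in (('side0',0),):
    im=cv2.imread(f'pics/{fn}.png');hsv=cv2.cvtColor(im,cv2.COLOR_BGR2HSV);H,S,V=[hsv[...,j].astype(int) for j in range(3)]
    for c in blobs(((H<8)|(H>172))&(S>150)&(V>110),60):
        m=cv2.moments(cv2.convexHull(c));q=(m['m10']/m['m00'],m['m01']/m['m00'])
        if 150<q[0]<290 and q[1]<300: print(q,[onz('side',q,z).round(4) for z in (.034,.039,.044)])
# window in lifted side view, full frame
im=cv2.imread('pics/lift.png');im=cv2.resize(im,(400,320));sd=im[170:];hsv=cv2.cvtColor(sd,cv2.COLOR_BGR2HSV)
for c in blobs((hsv[...,1]<60)&(hsv[...,2]>170),60):
    m=cv2.moments(c);q=(m['m10']/m['m00']+100,m['m01']/m['m00']+180);print(q,[onz('side',q,z).round(4) for z in (.095,.1,.106)])
```

```text
(191.21380846325167, 266.31180400890867) [array([0.5397, 0.323 , 0.034 ]), array([0.5343, 0.3259, 0.039 ]), array([0.5289, 0.3287, 0.044 ])]
(490.33677530386143, 253.80875551253092) [array([ 0.0411, -0.1123,  0.095 ]), array([ 0.0389, -0.106 ,  0.1   ]), array([ 0.0362, -0.0984,  0.106 ])]
(352.9586554228156, 194.2487702037948) [array([ 0.4109, -0.0912,  0.095 ]), array([ 0.4059, -0.0851,  0.1   ]), array([ 0.4   , -0.0777,  0.106 ])]
(445.244191144235, 309.00540698524037) [array([0.0253, 0.0975, 0.095 ]), array([0.0232, 0.1023, 0.1   ]), array([0.0207, 0.108 , 0.106 ])]
(409.0361803084223, 223.057384341637) [array([ 0.2335, -0.0855,  0.095 ]), array([ 0.2299, -0.0793,  0.1   ]), array([ 0.2255, -0.072 ,  0.106 ])]
(218.26998491704373, 224.8227752639517) [array([0.5528, 0.2295, 0.095 ]), array([0.5468, 0.2333, 0.1   ]), array([0.5396, 0.2379, 0.106 ])]
(140.73492605233218, 251.83845278725823) [array([0.5934, 0.4063, 0.095 ]), array([0.5871, 0.4088, 0.1   ]), array([0.5795, 0.4118, 0.106 ])]
(464.5770202020202, 249.77777777777777) [array([ 0.0883, -0.0862,  0.095 ]), array([ 0.0858, -0.0801,  0.1   ]), array([ 0.0827, -0.0727,  0.106 ])]
```

```bash
sed -i 's/\.044/.039/g' ctl.py; sed -i 's/"cal": 0/"cal": 1/' st.json
python3 ctl.py '[]' '[]' '[]' 1; grep -o '"off": [^,]*' st.json
python3 -m crank '[[[0,0,0,0.2,0,0],[0,0,0,0.06,0,0],[0,0,0,0,0,0],[0,0,0,0,0,0]]]' | grep time
python3 ctl.py '[0.2,0.06,0,0]' '[0,0,0,0]' '[]' 3
```

```text
meas 88.0 pred 88.0 r 10.7 dx -2.8 world [0.532 0.326 0.131]
t 9.50 y 88.0 v 0.0 b 0.0+-11.8 mrad phi 0.0 stuck 1 ee [0.463  0.2357 0.1842] cmd 0.2358 rot [ 1.7999e+02  3.0000e-02 -1.7996e+02]
plan wx [0.23, 0.12, 0.04, 0.0, -0.04, -0.06, -0.07, -0.06, -0.06, -0.06, -0.04, -0.03, -0.02, -0.02, 0.0, -0.01, 0.01, 0.0, 0.01, 0.01]
pred y mm [86.0, 86.0, 84.0, 81.0, 77.0, 72.0, 65.0, 58.0, 50.0, 42.0, 34.0, 27.0, 21.0, 15.0, 10.0, 6.0, 3.0, -0.0, -3.0, -5.0]
"off": -0.003063771015246075
time: 9.83
meas 92.8 pred 88.0 r 10.7 dx -2.6 world [0.532 0.327 0.134]
meas 91.8 pred 88.0 r 10.7 dx -2.3 world [0.533 0.326 0.134]
meas 91.6 pred 88.0 r 10.8 dx -2.5 world [0.533 0.326 0.134]
t 9.98 y 88.0 v 0.0 b 0.0+-11.8 mrad phi 31.2 stuck 1 ee [0.463  0.2357 0.1843] cmd 0.2358 rot [ 1.7820e+02  4.0000e-02 -1.7996e+02]
plan wx [0.1, 0.03, -0.02, -0.04, -0.06, -0.07, -0.06, -0.06, -0.05, -0.04, -0.03, -0.02, -0.01, -0.01, 0.0, 0.01, 0.0, 0.01, 0.01, 0.01]
pred y mm [87.0, 85.0, 81.0, 77.0, 71.0, 64.0, 56.0, 48.0, 41.0, 33.0, 27.0, 21.0, 15.0, 11.0, 7.0, 4.0, 2.0, -0.0, -2.0, -3.0]
```

The calibration subtracted the old offset twice; the corrected offset is +2.4 mm, so the readings are really 87.3, 86.3, 86.1 and the cradle is just starting to move.

```bash
python3 - <<'E'
import json;s=json.load(open('st.json'));s['off']=.0024;s['r']=5.
s.update(stuck=0,x=[.086+.07*.0312,-.015,0],P=[[1e-6,0,0],[0,.02**2,0],[0,0,.012**2]]);json.dump(s,open('st.json','w'))
E
python3 ctl.py '[]' '[]' '[]' 3
```

```text
meas 84.8 pred 86.0 r 10.5 dx -2.5 world [0.532 0.325 0.134]
meas 83.6 pred 84.4 r 10.8 dx -2.6 world [0.532 0.323 0.134]
meas 82.3 pred 82.2 r 10.8 dx -2.7 world [0.532 0.322 0.134]
t 10.13 y 80.5 v -39.1 b 0.6+-11.5 mrad phi 31.2 stuck 0 ee [0.463  0.2358 0.1842] cmd 0.2358 rot [ 1.7821e+02  3.0000e-02 -1.7995e+02]
plan wx [0.01, -0.02, -0.03, -0.04, -0.04, -0.05, -0.03, -0.04, -0.02, -0.03, -0.01, -0.01, -0.01, 0.0, 0.0, 0.0, 0.01, 0.0, 0.01, 0.0]
pred y mm [77.0, 72.0, 67.0, 61.0, 55.0, 49.0, 42.0, 36.0, 30.0, 25.0, 19.0, 15.0, 11.0, 8.0, 5.0, 3.0, 2.0, 0.0, -0.0, -1.0]
```

```bash
python3 -m crank '[[[0,0,0,0.01,0,0],[0,0,0,-0.02,0,0],[0,0,0,-0.03,0,0],[0,0,0,-0.04,0,0]]]' | grep time
python3 ctl.py '[0.01,-0.02,-0.03,-0.04]' '[0,0,0,0]' '[]' 2
```

```text
time: 10.47
meas 64.8 pred 61.4 r 10.5 dx -1.8 world [0.533 0.304 0.132]
meas 61.6 pred 61.7 r 10.8 dx -2.0 world [0.533 0.301 0.132]
t 10.57 y 58.4 v -65.9 b -2.1+-4.2 mrad phi 21.6 stuck 0 ee [0.463  0.2358 0.1842] cmd 0.2358 rot [ 1.7877e+02  3.0000e-02 -1.7995e+02]
plan wx [-0.03, -0.03, -0.03, -0.03, -0.02, -0.02, -0.02, -0.01, -0.01, -0.01, 0.0, 0.0, 0.01, 0.0, 0.0, 0.01, 0.0, 0.01, 0.0, 0.01]
pred y mm [53.0, 47.0, 42.0, 36.0, 31.0, 26.0, 22.0, 17.0, 14.0, 11.0, 8.0, 6.0, 5.0, 4.0, 3.0, 2.0, 2.0, 2.0, 2.0, 3.0]
```

```bash
python3 -m crank '[[[0,0,0,-0.03,0,0],[0,0,0,-0.03,0,0],[0,0,0,-0.03,0,0],[0,0,0,-0.03,0,0]]]' | grep time
python3 ctl.py '[-0.03,-0.03,-0.03,-0.03]' '[0,0,0,0]' '[]' 2
```

```text
time: 10.9
meas 36.0 pred 36.4 r 10.5 dx -1.9 world [0.533 0.275 0.131]
meas 32.6 pred 32.6 r 10.3 dx -1.2 world [0.534 0.271 0.131]
t 11.00 y 29.3 v -65.9 b -1.9+-1.9 mrad phi 7.2 stuck 0 ee [0.463  0.2358 0.1843] cmd 0.2358 rot [ 1.7959e+02  3.0000e-02 -1.7995e+02]
plan wx [-0.04, -0.02, -0.02, -0.01, -0.01, 0.0, 0.0, 0.0, 0.01, 0.0, 0.01, 0.01, 0.0, 0.01, 0.0, 0.01, 0.0, 0.0, 0.01, 0.0]
pred y mm [24.0, 19.0, 15.0, 11.0, 8.0, 5.0, 2.0, 1.0, -1.0, -2.0, -3.0, -3.0, -3.0, -4.0, -4.0, -4.0, -4.0, -4.0, -4.0, -4.0]
```

```bash
sed -i 's/"r": 5.0/"r": 3.0/' st.json
python3 -m crank '[[[0,0,0,-0.04,0,0],[0,0,0,-0.02,0,0],[0,0,0,-0.02,0,0],[0,0,0,-0.01,0,0],[0,0,0,-0.01,0,0]]]' | grep time
python3 ctl.py '[-0.04,-0.02,-0.02,-0.01,-0.01]' '[0,0,0,0,0]' '[]' 2
```

```text
time: 11.42
meas 8.4 pred 7.6 r 10.1 dx -1.4 world [0.534 0.246 0.131]
meas 5.9 pred 6.7 r 9.9 dx -1.2 world [0.534 0.244 0.131]
t 11.52 y 4.6 v -29.8 b -1.9+-1.5 mrad phi -4.8 stuck 0 ee [0.463  0.2357 0.1843] cmd 0.2358 rot [-1.7974e+02  3.0000e-02 -1.7995e+02]
plan wx [-0.0, 0.0, 0.0, 0.01, 0.01, 0.01, 0.01, 0.0, 0.01, 0.0, 0.01, 0.0, 0.0, 0.0, 0.0, 0.0, 0.0, 0.0, 0.0, 0.0]
pred y mm [2.0, 1.0, -1.0, -1.0, -2.0, -2.0, -2.0, -2.0, -2.0, -2.0, -2.0, -2.0, -2.0, -2.0, -2.0, -2.0, -2.0, -3.0, -3.0, -3.0]
```

```bash
python3 -m crank '[[[0,0,0,0,0,0],[0,0,0,0,0,0],[0,0,0,0,0,0],[0,0,0,0.01,0,0],[0,0,0,0.01,0,0],[0,0,0,0.01,0,0]]]' | grep time
python3 ctl.py '[0,0,0,0.01,0.01,0.01]' '[0,0,0,0,0,0]' '[]' 3
```

```text
time: 12.02
meas 4.6 pred -2.3 r 9.1 dx -4.8 world [0.53  0.243 0.131]
meas 4.6 pred 5.4 r 9.1 dx -4.8 world [0.53  0.243 0.131]
meas 5.1 pred 5.8 r 8.7 dx -5.0 world [0.53  0.243 0.131]
t 12.17 y 6.4 v 19.7 b -2.5+-1.3 mrad phi -1.2 stuck 0 ee [0.463  0.2357 0.1843] cmd 0.2358 rot [-1.7995e+02  4.0000e-02 -1.7996e+02]
plan wx [0.07, 0.04, 0.01, 0.0, -0.01, -0.01, -0.02, -0.01, -0.02, -0.01, -0.01, -0.01, 0.0, 0.0, 0.0, 0.0, 0.0, 0.0, 0.0, 0.0]
pred y mm [8.0, 9.0, 10.0, 10.0, 11.0, 10.0, 10.0, 9.0, 7.0, 6.0, 5.0, 4.0, 3.0, 2.0, 1.0, 1.0, 0.0, -0.0, -1.0, -1.0]
```

Run:
```python
from h import *
a=bot.camera('top')[150:230,110:280];b=bot.camera('side')[195:275,130:300]
cv2.imwrite('pics/c2.png',cv2.resize(np.vstack([a,b])[:,:,::-1],None,fx=3.5,fy=3.5))
```

```text
(no output)
```

View pics/c2.png

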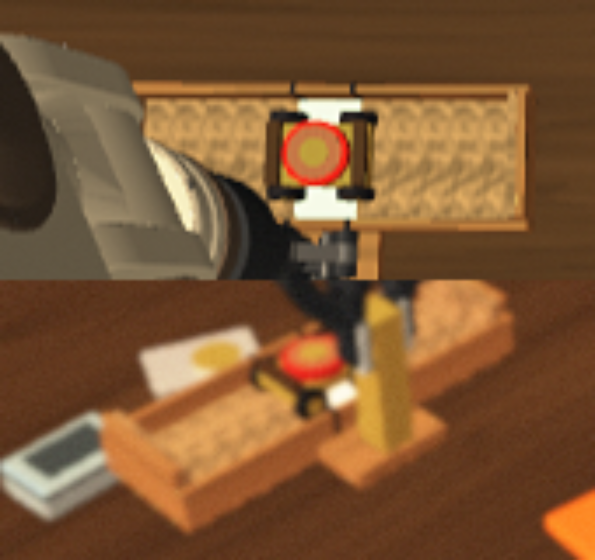

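The top view (upper half) now shows the cradle clear, its ring at about (200,194) px near the window's centre, while in the side view the ring is partly hidden by the fingers. I'll switch to the top camera.

```bash
python3 - <<'E'
import json;s=json.load(open('st.json'));s['off']=.002
s.update(x=[-.002-.07*.0012,0,-.0022],P=[[1e-4,0,0],[0,.015**2,0],[0,0,.0014**2]]);json.dump(s,open('st.json','w'))
E
python3 ctl.py '[]' '[]' '[]' 3 top
```

```text
meas -2.5 pred -2.0 r 9.7 dx -0.4 world [0.535 0.235 0.131]
meas -2.3 pred -2.5 r 9.6 dx -0.4 world [0.535 0.235 0.131]
meas -2.3 pred -2.2 r 9.6 dx -0.4 world [0.535 0.235 0.131]
t 12.42 y -2.1 v 4.4 b -2.2+-1.4 mrad phi -1.2 stuck 0 ee [0.463  0.2357 0.1843] cmd 0.2358 rot [-1.7994e+02  3.0000e-02 -1.7996e+02]
plan wx [0.02, 0.01, 0.0, 0.01, 0.0, 0.0, 0.0, 0.0, 0.0, -0.01, 0.0, 0.0, 0.0, 0.0, 0.0, 0.0, 0.0, 0.0, 0.0, 0.0]
pred y mm [-2.0, -1.0, -1.0, -1.0, -0.0, -0.0, 0.0, 0.0, 0.0, -0.0, -0.0, -0.0, -1.0, -1.0, -1.0, -1.0, -2.0, -2.0, -2.0, -3.0]
```

```bash
python3 -m crank '[[[0,0,0,0.02,0,0],[0,0,0,0.01,0,0],[0,0,0,0,0,0],[0,0,0,0,0,0],[0,0,0,0,0,0],[0,0,0,0,0,0]]]' | grep time
python3 ctl.py '[0.02,0.01,0,0,0,0]' '[0,0,0,0,0,0]' '[-0.05,-0.1,-0.15,-0.2,-0.25,-0.3,-0.3,-0.3,-0.3,-0.3,-0.3,-0.3,-0.3,-0.3,-0.3,-0.3,-0.3,-0.3,-0.3,-0.3,-0.3,-0.3,-0.3,-0.3,-0.3,-0.3,-0.3,-0.3,-0.3,-0.3,-0.3,-0.3,-0.3,-0.3,-0.3,-0.3,-0.3]' 2 top
```

```text
time: 12.92
meas 0.1 pred 0.3 r 9.7 dx -0.3 world [0.535 0.238 0.131]
meas 0.1 pred 0.3 r 9.6 dx -0.3 world [0.535 0.238 0.131]
t 13.02 y 0.3 v 3.4 b -2.1+-1.4 mrad phi 2.4 stuck 0 ee [0.463  0.2357 0.1843] cmd 0.2358 rot [ 1.7985e+02  4.0000e-02 -1.7996e+02]
plan wx [0.08, 0.05, 0.02, 0.0, -0.02, -0.02, -0.02, -0.02, -0.02, -0.02, -0.02, -0.01, -0.0, -0.01, 0.0, 0.0, 0.01, 0.0, 0.0, 0.01]
pred y mm [1.0, 2.0, 3.0, 5.0, 6.0, 8.0, 8.0, 8.0, 8.0, 7.0, 7.0, 6.0, 5.0, 4.0, 3.0, 3.0, 2.0, 2.0, 1.0, 1.0]
```

```bash
sed -i 's/\.3\*(X\[1\])/.3*(X[1]-fut[i]*.24)/' ctl.py
python3 ctl.py '[]' '[]' '[-0.05,-0.1,-0.15,-0.2,-0.25,-0.3,-0.3,-0.3,-0.3,-0.3,-0.3,-0.3,-0.3,-0.3,-0.3,-0.3,-0.3,-0.3,-0.3,-0.3,-0.3,-0.3,-0.3,-0.3,-0.3,-0.3,-0.3,-0.3,-0.3,-0.3,-0.3,-0.3,-0.3,-0.3,-0.3,-0.3,-0.3]' 0 top
```

```text
t 13.02 y 0.3 v 3.4 b -2.1+-1.4 mrad phi 2.4 stuck 0 ee [0.463  0.2357 0.1843] cmd 0.2358 rot [ 1.7985e+02  4.0000e-02 -1.7996e+02]
plan wx [0.08, 0.04, 0.03, 0.0, -0.01, -0.02, -0.02, -0.03, -0.02, -0.02, -0.01, -0.02, -0.01, 0.0, -0.01, 0.0, 0.0, 0.0, 0.01, 0.0]
pred y mm [1.0, 2.0, 3.0, 5.0, 6.0, 8.0, 8.0, 8.0, 8.0, 7.0, 6.0, 5.0, 4.0, 3.0, 2.0, 1.0, 1.0, 0.0, -0.0, -0.0]
```

```bash
python3 -m crank '[[[0,-0.05,0,0.08,0,0],[0,-0.1,0,0.04,0,0],[0,-0.15,0,0.03,0,0],[0,-0.2,0,0,0,0],[0,-0.25,0,-0.01,0,0],[0,-0.3,0,-0.02,0,0],[0,-0.3,0,-0.02,0,0],[0,-0.3,0,-0.03,0,0]]]' | grep time
python3 ctl.py '[0.08,0.04,0.03,0,-0.01,-0.02,-0.02,-0.03]' '[-0.05,-0.1,-0.15,-0.2,-0.25,-0.3,-0.3,-0.3]' '[-0.4,-0.3,-0.3,-0.3,-0.3,-0.3,-0.3,-0.3,-0.3,-0.3,-0.3,-0.3,-0.3,-0.3,-0.3,-0.3,-0.3,-0.3,-0.3,-0.3,-0.3,-0.3,-0.3,-0.3,-0.3,-0.3,-0.3,-0.3,-0.3,-0.3,-0.3,-0.3,-0.3,-0.3,-0.3,-0.3,-0.3]' 1 top
```

```text
time: 13.68
meas 3.4 pred 8.4 r 9.7 dx -0.3 world [0.535 0.209 0.131]
t 13.73 y -1.1 v -93.9 b -1.7+-1.2 mrad phi 10.8 stuck 0 ee [0.463  0.2012 0.1844] cmd 0.2028 rot [ 1.7943e+02  4.0000e-02 -1.7998e+02]
plan wx [-0.07, -0.05, -0.02, -0.01, 0.0, 0.01, 0.01, 0.01, 0.02, 0.01, 0.01, 0.0, 0.01, 0.0, 0.0, 0.0, 0.0, 0.0, 0.0, 0.0]
pred y mm [-1.0, -2.0, -4.0, -5.0, -6.0, -7.0, -7.0, -7.0, -6.0, -6.0, -5.0, -4.0, -4.0, -3.0, -3.0, -2.0, -2.0, -2.0, -2.0, -2.0]
```

```bash
sed -i "s/    im=bot.camera(CAM);/    pm=bot.get_obs()['ee_pos'][1]-s['y0'];im=bot.camera(CAM);/;s/s\['y0'\]+p,s\['z0'\]\])/s['y0']+pm,s['z0']])/;s/z=ym+Hh\*phi+p;/z=ym+Hh*phi+pm;/" ctl.py; sed -i "s/best\[2\]:.1f} dx/best[2]:.1f} lag {1e3*(pm-p):.1f} dx/" ctl.py
python3 -m crank '[[[0,-0.4,0,-0.07,0,0],[0,-0.3,0,-0.05,0,0],[0,-0.3,0,-0.02,0,0],[0,-0.3,0,-0.01,0,0],[0,-0.3,0,0,0,0],[0,-0.3,0,0.01,0,0],[0,-0.3,0,0.01,0,0],[0,-0.3,0,0.01,0,0]]]' | grep time
python3 ctl.py '[-0.07,-0.05,-0.02,-0.01,0,0.01,0.01,0.01]' '[-0.4,-0.3,-0.3,-0.3,-0.3,-0.3,-0.3,-0.3]' '[-0.4,-0.3,-0.3,-0.3,-0.3,-0.3,-0.3,-0.3,-0.3,-0.3,-0.3,-0.3,-0.3,-0.3,-0.3,-0.3,-0.3,-0.3,-0.3,-0.3,-0.3,-0.3,-0.3,-0.3,-0.3,-0.3,-0.3,-0.3,-0.3,-0.3,-0.3,-0.3,-0.3,-0.3,-0.3,-0.3,-0.3]' 1 top
```

```text
time: 14.4
meas -7.3 pred -6.5 r 9.5 lag -0.7 dx -0.4 world [0.535 0.147 0.131]
t 14.45 y -11.4 v -68.3 b -1.6+-1.2 mrad phi -3.6 stuck 0 ee [0.463  0.1513 0.1844] cmd 0.1528 rot [-1.7979e+02  4.0000e-02 -1.7998e+02]
plan wx [-0.0, 0.0, 0.01, 0.01, 0.01, 0.01, 0.0, 0.01, 0.0, 0.0, 0.0, 0.0, 0.0, 0.0, 0.0, 0.0, 0.0, 0.0, 0.0, 0.0]
pred y mm [-9.0, -8.0, -8.0, -7.0, -6.0, -5.0, -4.0, -3.0, -2.0, -2.0, -1.0, -0.0, 0.0, 1.0, 1.0, 2.0, 2.0, 2.0, 3.0, 3.0]
```

```bash
python3 -m crank '[[[-0.1,-0.4,0,0,0,0],[-0.1,-0.3,0,0,0,0],[-0.1,-0.3,0,0.01,0,0],[-0.1,-0.3,0,0.01,0,0],[-0.1,-0.3,0,0.01,0,0],[-0.1,-0.3,0,0.01,0,0],[-0.1,-0.3,0,0,0,0],[-0.1,-0.3,0,0.01,0,0],[-0.1,-0.3,0,0,0,0],[-0.1,-0.3,0,0,0,0]]]' | grep time
sed -i 's/"x0": 0.463/"x0": 0.443/' st.json
python3 ctl.py '[0,0,0.01,0.01,0.01,0.01,0,0.01,0,0]' '[-0.4,-0.3,-0.3,-0.3,-0.3,-0.3,-0.3,-0.3,-0.3,-0.3]' '[-0.4,-0.3,-0.3,-0.3,-0.3,-0.3,-0.3,-0.3,-0.3,-0.3,-0.3,-0.3,-0.3,-0.3,-0.3,-0.3,-0.3,-0.3,-0.3,-0.3,-0.3,-0.3,-0.3,-0.3,-0.3,-0.3,-0.3,-0.3,-0.3,-0.3,-0.3,-0.3,-0.3,-0.3,-0.3,-0.3,-0.3]' 1 top
```

```text
time: 15.28
NO RING [266.23070235 202.66666358]
t 15.33 y -4.8 v -64.3 b -1.6+-1.4 mrad phi 2.4 stuck 0 ee [0.4425 0.0894 0.1844] cmd 0.0908 rot [ 1.7988e+02  3.0000e-02 -1.7998e+02]
plan wx [0.0, 0.0, 0.0, -0.0, 0.0, 0.0, 0.0, 0.0, 0.0, 0.0, 0.0, -0.01, 0.0, 0.0, 0.0, 0.0, 0.0, 0.0, 0.0, 0.0]
pred y mm [-2.0, -2.0, -1.0, -1.0, -1.0, -1.0, -0.0, -0.0, -0.0, -0.0, -0.0, -0.0, -1.0, -1.0, -1.0, -1.0, -1.0, -1.0, -1.0, -1.0]
```

```bash
python3 - <<'E'
from h import *
a=cv2.imread('pics/bad.png')[140:260,160:360];b=bot.camera('side')[140:260,180:380,::-1]
cv2.imwrite('pics/c3.png',cv2.resize(np.vstack([a,b]),None,fx=2.5,fy=2.5))
E
python3 ctl.py '[]' '[]' '[]' 1 side
```

```text
meas -3.1 pred -4.8 r 9.1 lag -0.9 dx -2.7 world [0.512 0.089 0.131]
t 15.43 y -7.1 v -63.7 b -1.7+-1.2 mrad phi 2.4 stuck 0 ee [0.443  0.0903 0.1844] cmd 0.0908 rot [1.7984e+02 5.0000e-02 1.8000e+02]
plan wx [-0.13, -0.07, -0.02, 0.01, 0.02, 0.03, 0.04, 0.04, 0.03, 0.02, 0.02, 0.02, 0.01, 0.0, 0.0, 0.0, 0.0, 0.0, -0.01, 0.0]
pred y mm [-11.0, -15.0, -18.0, -20.0, -21.0, -20.0, -19.0, -18.0, -15.0, -13.0, -11.0, -8.0, -6.0, -5.0, -3.0, -2.0, -1.0, -0.0, 1.0, 1.0]
```

View pics/c3.png

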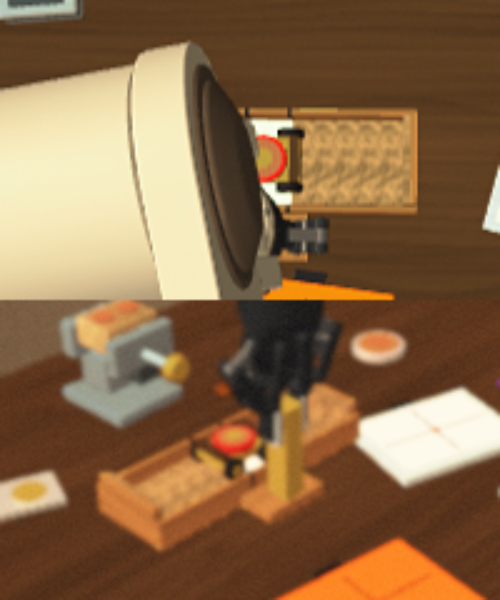

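The top view is now blocked by the arm. The side view shows the ring nearly clear (around (273,195) full-frame) and clears further towards the pad. I'll carry on with the side camera, allowing for the extra 0.05 s hold.

```bash
python3 - <<'E'
import json;s=json.load(open('st.json'))
x=s['x'];x[0]=-.0085+.07*s['phi']+s['p'];P=[[9e-6,0,0],[0,1e-4,0],[0,0,1.4e-6]];s.update(x=x,P=P);json.dump(s,open('st.json','w'))
E
python3 ctl.py '[]' '[]' '[-0.6,-0.5,-0.4,-0.3,-0.3,-0.3,-0.3,-0.3,-0.3,-0.3,-0.3,-0.3,-0.3,-0.3,-0.3,-0.3,-0.3,-0.3,-0.3,-0.3,-0.3,-0.3,-0.3,-0.3,-0.3,-0.3,-0.3,-0.3,-0.3,-0.3,-0.3,-0.3,-0.3,-0.3,-0.3,-0.3,-0.3]' 0 side
```

```text
t 15.43 y -8.5 v -63.7 b -1.7+-1.2 mrad phi 2.4 stuck 0 ee [0.443  0.0903 0.1844] cmd 0.0908 rot [1.7984e+02 5.0000e-02 1.8000e+02]
plan wx [0.02, 0.01, 0.0, -0.01, 0.0, -0.01, -0.01, -0.0, 0.0, -0.01, 0.0, 0.0, 0.0, 0.0, 0.0, 0.0, 0.0, 0.0, 0.0, 0.0]
pred y mm [-2.0, 2.0, 4.0, 4.0, 4.0, 4.0, 3.0, 3.0, 2.0, 2.0, 1.0, 1.0, 1.0, 0.0, 0.0, 0.0, -0.0, -0.0, -0.0, -0.0]
```

```bash
python3 -m crank '[[[-0.1,-0.5,0,0.01,0,0],[-0.1,-0.4,0,0,0,0],[-0.1,-0.3,0,0,0,0],[-0.1,-0.3,0,0,0,0],[-0.1,-0.3,0,0,0,0],[-0.1,-0.3,0,0,0,0],[-0.1,-0.3,0,0,0,0]]]' | grep time
sed -i 's/"x0": 0.443/"x0": 0.429/' st.json
python3 ctl.py '[0.01,0,0,0,0,0,0]' '[-0.5,-0.4,-0.3,-0.3,-0.3,-0.3,-0.3]' '[-0.4,-0.4,-0.3,-0.3,-0.3,-0.3,-0.3,-0.3,-0.3,-0.3,-0.3,-0.3,-0.3,-0.3,-0.3,-0.3,-0.3,-0.3,-0.3,-0.3,-0.3,-0.3,-0.3,-0.3,-0.3,-0.3,-0.3,-0.3,-0.3,-0.3,-0.3,-0.3,-0.3,-0.3,-0.3,-0.3,-0.3]' 1 side
```

```text
time: 16.02
meas -5.7 pred -1.9 r 9.0 lag -0.7 dx -0.9 world [0.5   0.039 0.131]
t 16.07 y -10.8 v -89.3 b -1.5+-1.3 mrad phi 3.6 stuck 0 ee [0.4285 0.0414 0.1844] cmd 0.0428 rot [ 1.7981e+02  3.0000e-02 -1.7998e+02]
plan wx [-0.06, -0.03, -0.01, 0.0, 0.01, 0.01, 0.02, 0.01, 0.01, 0.02, 0.0, 0.01, 0.0, 0.01, 0.0, 0.0, 0.0, -0.01, 0.0, 0.0]
pred y mm [-10.0, -9.0, -10.0, -10.0, -10.0, -10.0, -9.0, -9.0, -8.0, -7.0, -6.0, -5.0, -4.0, -3.0, -3.0, -2.0, -2.0, -2.0, -2.0, -2.0]
```

```bash
python3 -m crank '[[[0,-0.4,0,-0.06,0,0],[0,-0.4,0,-0.03,0,0],[0,-0.3,0,-0.01,0,0],[0,-0.3,0,0,0,0],[0,-0.3,0,0.01,0,0],[0,-0.3,0,0.01,0,0],[0,-0.3,0,0.02,0,0],[0,-0.3,0,0.01,0,0]]]' | grep time
python3 ctl.py '[-0.06,-0.03,-0.01,0,0.01,0.01,0.02,0.01]' '[-0.4,-0.4,-0.3,-0.3,-0.3,-0.3,-0.3,-0.3]' '[-0.4,-0.3,-0.3,-0.3,-0.3,-0.3,-0.3,-0.3,-0.3,-0.3,-0.3,-0.3,-0.3,-0.3,-0.3,-0.3,-0.3,-0.3,-0.3,-0.3,-0.3,-0.3,-0.3,-0.3,-0.3,-0.3,-0.3,-0.3,-0.3,-0.3,-0.3,-0.3,-0.3,-0.3,-0.3,-0.3,-0.3]' 1 side
```

```text
time: 16.73
NO RING [308.11017464 180.28597239]
t 16.78 y -11.5 v -58.8 b -1.5+-1.4 mrad phi -2.4 stuck 0 ee [ 0.429  -0.0106  0.1843] cmd -0.0092 rot [-1.7986e+02  3.0000e-02 -1.7998e+02]
plan wx [0.01, 0.01, 0.01, 0.0, 0.01, 0.0, 0.0, 0.0, 0.0, 0.0, 0.0, 0.0, 0.0, 0.0, 0.0, 0.0, -0.01, 0.0, 0.0, 0.0]
pred y mm [-8.0, -7.0, -6.0, -5.0, -4.0, -3.0, -3.0, -2.0, -2.0, -1.0, -1.0, -0.0, -0.0, 0.0, 0.0, 0.0, 0.0, 1.0, 1.0, 1.0]
```

Run:
```python
from h import *
im=cv2.imread('pics/bad.png');hsv=cv2.cvtColor(im,cv2.COLOR_BGR2HSV);H,S,V=[hsv[...,j].astype(int) for j in range(3)]
for c in blobs(((H<8)|(H>172))&(S>150)&(V>110),5):print(cv2.boundingRect(c),cv2.contourArea(c))
cv2.imwrite('pics/c4.png',cv2.resize(im[120:280,220:420],None,fx=3,fy=3))
```

```text
(177, 371, 39, 29) 482.5
(459, 157, 22, 12) 66.5
(299, 176, 18, 11) 57.0
```

View pics/c4.png

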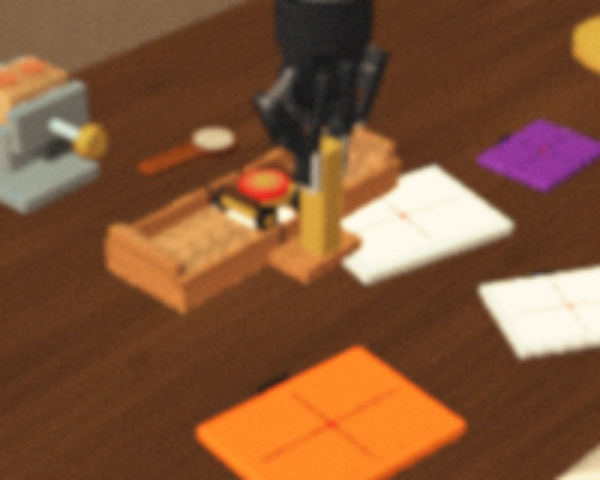

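The view is clear: the ring is at about (308,181), right where the prediction put it. Its mask was merely an open arc below the area threshold, so I'll close the mask.

```bash
python3 - <<'E'
t=open('ctl.py').read()
t=t.replace("blobs(((Hc<8)|(Hc>172))&(S>150)&(V>110),60)","blobs(cv2.morphologyEx((((Hc<8)|(Hc>172))&(S>140)&(V>105)).astype(np.uint8),cv2.MORPH_CLOSE,np.ones((5,5))),45)")
t=t.replace("d<40","d<20")
open('ctl.py','w').write(t)
E
python3 -m crank '[[[0,-0.4,0,0.01,0,0],[0,-0.3,0,0.01,0,0],[0,-0.3,0,0.01,0,0],[0,-0.3,0,0,0,0],[0,-0.3,0,0.01,0,0],[0,-0.3,0,0,0,0],[0,-0.3,0,0,0,0],[0,-0.3,0,0,0,0]]]' | grep time
python3 ctl.py '[0.01,0.01,0.01,0,0.01,0,0,0]' '[-0.4,-0.3,-0.3,-0.3,-0.3,-0.3,-0.3,-0.3]' '[-0.4,-0.3,-0.3,-0.3,-0.3,-0.3,-0.3,-0.3,-0.3,-0.3,-0.3,-0.3,-0.3,-0.3,-0.3,-0.3,-0.3,-0.3,-0.3,-0.3,-0.25,-0.2,-0.15,-0.1,-0.05]' 1 side
```

```text
time: 17.45
meas -2.5 pred -2.1 r 8.4 lag -0.7 dx -2.1 world [ 0.499 -0.06   0.131]
t 17.50 y -6.5 v -67.7 b -1.5+-1.2 mrad phi 2.4 stuck 0 ee [ 0.429  -0.0606  0.1843] cmd -0.0592 rot [ 1.7988e+02  4.0000e-02 -1.7998e+02]
plan wx [-0.01, -0.01, 0.0, 0.0, 0.0, 0.01, 0.0, 0.0, 0.0, 0.01, -0.01, 0.0, 0.0, 0.0, -0.01, -0.01, -0.01, -0.01, -0.01, 0.0]
pred y mm [-4.0, -4.0, -4.0, -3.0, -3.0, -3.0, -2.0, -2.0, -1.0, -1.0, -1.0, -1.0, -0.0, 0.0, 0.0, 1.0, 2.0, 3.0, 4.0, 6.0]
```

```bash
python3 -m crank '[[[0,-0.4,0,-0.01,0,0],[0,-0.3,0,-0.01,0,0],[0,-0.3,0,0,0,0],[0,-0.3,0,0,0,0],[0,-0.3,0,0,0,0],[0,-0.3,0,0.01,0,0],[0,-0.3,0,0,0,0],[0,-0.3,0,0,0,0],[0,-0.3,0,0,0,0],[0,-0.3,0,0.01,0,0]]]' | grep time
python3 ctl.py '[-0.01,-0.01,0,0,0,0.01,0,0,0,0.01]' '[-0.4,-0.3,-0.3,-0.3,-0.3,-0.3,-0.3,-0.3,-0.3,-0.3]' '[-0.4,-0.3,-0.3,-0.3,-0.3,-0.3,-0.3,-0.3,-0.3,-0.3,-0.3,-0.3,-0.25,-0.2,-0.15,-0.1,-0.05]' 1 side
```

```text
time: 18.33
meas -7.0 pred -1.2 r 8.1 lag -0.7 dx -3.6 world [ 0.497 -0.127  0.131]
t 18.38 y -11.8 v -83.2 b -1.2+-1.1 mrad phi 2.4 stuck 0 ee [ 0.429  -0.1226  0.1842] cmd -0.1212 rot [ 1.7987e+02  4.0000e-02 -1.7998e+02]
plan wx [-0.05, -0.03, -0.01, 0.0, 0.01, 0.01, 0.01, 0.0, 0.01, 0.0, 0.0, -0.01, 0.0, -0.01, 0.0, 0.01, 0.0, 0.01, 0.0, 0.01]
pred y mm [-10.0, -11.0, -11.0, -12.0, -11.0, -11.0, -10.0, -8.0, -7.0, -5.0, -3.0, -0.0, 1.0, 2.0, 3.0, 3.0, 3.0, 2.0, 2.0, 1.0]
```

```bash
python3 -m crank '[[[0,-0.4,0,-0.05,0,0],[0,-0.3,0,-0.03,0,0],[0,-0.3,0,-0.01,0,0],[0,-0.3,0,0,0,0],[0,-0.3,0,0.01,0,0],[0,-0.3,0,0.01,0,0],[0,-0.3,0,0.01,0,0],[0,-0.3,0,0,0,0]]]' | grep time
python3 ctl.py '[-0.05,-0.03,-0.01,0,0.01,0.01,0.01,0]' '[-0.4,-0.3,-0.3,-0.3,-0.3,-0.3,-0.3,-0.3]' '[-0.3,-0.3,-0.3,-0.3,-0.25,-0.2,-0.15,-0.1,-0.05]' 1 side
```

```text
time: 19.05
meas -10.9 pred -8.3 r 8.1 lag -0.8 dx -5.0 world [ 0.496 -0.181  0.131]
t 19.10 y -14.8 v -61.0 b -1.0+-1.1 mrad phi -4.8 stuck 0 ee [ 0.429  -0.1727  0.1842] cmd -0.1712 rot [-1.7971e+02  3.0000e-02 -1.7998e+02]
plan wx [-0.02, -0.02, 0.0, 0.0, 0.0, 0.01, 0.0, 0.01, 0.01, 0.01, 0.01, 0.01, 0.01, 0.01, 0.01, 0.0, 0.0, 0.0, 0.0, 0.0]
pred y mm [-14.0, -12.0, -10.0, -8.0, -6.0, -4.0, -3.0, -3.0, -2.0, -3.0, -3.0, -3.0, -2.0, -2.0, -1.0, -1.0, -0.0, 0.0, 1.0, 2.0]
```

```bash
python3 -m crank '[[[0,-0.3,0,-0.02,0,0],[0,-0.3,0,-0.02,0,0],[0,-0.3,0,0,0,0],[0,-0.3,0,0,0,0],[0,-0.25,0,0,0,0],[0,-0.2,0,0.01,0,0],[0,-0.15,0,0,0,0],[0,-0.1,0,0.01,0,0],[0,-0.05,0,0.01,0,0]]]' | grep time
python3 ctl.py '[-0.02,-0.02,0,0,0,0.01,0,0.01,0.01]' '[-0.3,-0.3,-0.3,-0.3,-0.25,-0.2,-0.15,-0.1,-0.05]' '[]' 2 side
python3 ctl.py '[]' '[]' '[]' 1 top
```

```text
time: 19.85
NO RING [356.9568775  154.53832374]
meas -17.6 pred -2.7 r 7.8 lag -0.3 dx -4.6 world [ 0.496 -0.226  0.131]
t 19.95 y -19.6 v -34.2 b -0.3+-1.1 mrad phi -6.0 stuck 0 ee [ 0.429  -0.2103  0.1843] cmd -0.2102 rot [-1.7968e+02  3.0000e-02 -1.7996e+02]
plan wx [-0.09, -0.04, 0.0, 0.01, 0.03, 0.03, 0.04, 0.03, 0.02, 0.02, 0.02, 0.01, 0.0, 0.0, 0.0, 0.0, 0.0, -0.01, 0.0, 0.0]
pred y mm [-22.0, -23.0, -24.0, -24.0, -23.0, -21.0, -19.0, -17.0, -14.0, -12.0, -9.0, -7.0, -5.0, -3.0, -2.0, -1.0, -0.0, 0.0, 1.0, 1.0]
meas -26.0 pred -19.6 r 9.7 lag -0.1 dx -0.3 world [ 0.501 -0.235  0.131]
t 20.00 y -26.3 v -54.6 b 0.5+-1.1 mrad phi -6.0 stuck 0 ee [ 0.429  -0.2102  0.1843] cmd -0.2102 rot [-1.7968e+02  3.0000e-02 -1.7996e+02]
plan wx [-0.15, -0.07, -0.01, 0.02, 0.04, 0.05, 0.04, 0.05, 0.04, 0.03, 0.02, 0.02, 0.01, 0.0, 0.0, 0.0, -0.01, 0.0, -0.01, 0.0]
pred y mm [-29.0, -32.0, -34.0, -34.0, -33.0, -31.0, -29.0, -25.0, -21.0, -18.0, -14.0, -11.0, -8.0, -6.0, -4.0, -3.0, -1.0, -1.0, 0.0, 0.0]
```

The top camera sees the full ring again (radius 9.7 px, dx −0.3 mm) and is more reliable; the side readings were biased. I'll use the top camera from here on.

```bash
python3 -m crank '[[[0,0,0,-0.12,0,0],[0,0,0,-0.04,0,0]]]' | grep time
python3 - <<'E'
import json;s=json.load(open('st.json'))
s['x'][0]=-.026+.07*s['phi']+s['p'];s['x'][1]=-.035;s['x'][2]=-.001;s['P']=[[1e-6,0,0],[0,.02**2,0],[0,0,.0015**2]];json.dump(s,open('st.json','w'))
E
python3 ctl.py '[-0.12,-0.04]' '[0,0]' '[]' 2 top
```

```text
time: 20.17
meas -31.1 pred -29.3 r 9.8 lag 0.0 dx -0.2 world [ 0.501 -0.241  0.132]
meas -31.4 pred -32.0 r 9.8 lag 0.2 dx -0.2 world [ 0.501 -0.241  0.132]
t 20.27 y -31.9 v -3.7 b -1.0+-1.5 mrad phi -25.2 stuck 0 ee [ 0.429  -0.21    0.1844] cmd -0.2102 rot [-1.7854e+02  5.0000e-02 -1.7992e+02]
plan wx [0.01, 0.03, 0.04, 0.04, 0.04, 0.03, 0.02, 0.02, 0.02, 0.0, 0.01, 0.0, -0.01, 0.0, 0.0, -0.01, 0.0, -0.01, 0.0, -0.01]
pred y mm [-32.0, -30.0, -28.0, -26.0, -23.0, -19.0, -16.0, -13.0, -10.0, -8.0, -6.0, -4.0, -3.0, -2.0, -2.0, -1.0, -1.0, -1.0, -1.0, -1.0]
```

Caught it. Rolling it back into the window.

```bash
python3 -m crank '[[[0,0,0,0.01,0,0],[0,0,0,0.03,0,0],[0,0,0,0.04,0,0],[0,0,0,0.04,0,0]]]' | grep time
python3 ctl.py '[0.01,0.03,0.04,0.04]' '[0,0,0,0]' '[]' 2 top
```

```text
time: 20.6
meas -21.6 pred -25.8 r 9.7 lag -0.0 dx -0.4 world [ 0.501 -0.23   0.131]
meas -18.9 pred -19.1 r 9.7 lag -0.2 dx -0.3 world [ 0.501 -0.228  0.131]
t 20.70 y -16.2 v 59.4 b -1.6+-1.4 mrad phi -10.8 stuck 0 ee [ 0.429  -0.2104  0.1843] cmd -0.2102 rot [-1.7941e+02  3.0000e-02 -1.7997e+02]
plan wx [0.1, 0.07, 0.03, 0.02, 0.0, -0.01, -0.02, -0.02, -0.01, -0.02, -0.01, -0.01, -0.01, -0.01, 0.0, -0.01, 0.0, 0.0, 0.0, 0.0]
pred y mm [-12.0, -8.0, -3.0, -0.0, 2.0, 4.0, 5.0, 6.0, 6.0, 5.0, 5.0, 4.0, 3.0, 2.0, 1.0, 1.0, -0.0, -1.0, -1.0, -2.0]
```

```bash
python3 -m crank '[[[0,0,0,0.1,0,0],[0,0,0,0.07,0,0],[0,0,0,0.03,0,0],[0,0,0,0.02,0,0],[0,0,0,0,0,0]]]' | grep time
python3 ctl.py '[0.1,0.07,0.03,0.02,0]' '[0,0,0,0,0]' '[]' 2 top
```

```text
time: 21.12
meas 1.3 pred 2.5 r 9.7 lag -0.2 dx -0.4 world [ 0.501 -0.206  0.131]
meas 1.9 pred 2.0 r 9.7 lag -0.2 dx -0.2 world [ 0.501 -0.206  0.131]
t 21.22 y 2.3 v 7.0 b -1.4+-1.3 mrad phi 15.6 stuck 0 ee [ 0.429  -0.2103  0.1843] cmd -0.2102 rot [ 1.7910e+02  4.0000e-02 -1.7996e+02]
plan wx [-0.04, -0.04, -0.02, -0.02, -0.01, -0.01, 0.0, 0.0, 0.0, 0.01, 0.0, 0.0, 0.01, 0.0, 0.0, 0.0, 0.0, 0.0, 0.0, 0.0]
pred y mm [3.0, 3.0, 2.0, 2.0, 1.0, 0.0, -0.0, -1.0, -1.0, -1.0, -1.0, -1.0, -1.0, -1.0, -0.0, -0.0, 0.0, 0.0, 1.0, 1.0]
```

```bash
python3 -m crank '[[[0,0,0,-0.04,0,0],[0,0,0,-0.04,0,0],[0,0,0,-0.02,0,0],[0,0,0,-0.02,0,0],[0,0,0,-0.01,0,0],[0,0,0,-0.01,0,0]]]' | grep time
python3 ctl.py '[-0.04,-0.04,-0.02,-0.02,-0.01,-0.01]' '[0,0,0,0,0,0]' '[]' 2 top
```

```text
time: 21.72
meas 0.0 pred 0.2 r 9.7 lag -0.0 dx -0.4 world [ 0.501 -0.208  0.131]
meas -0.3 pred -0.4 r 9.7 lag -0.0 dx -0.4 world [ 0.501 -0.209  0.131]
t 21.82 y -0.6 v -5.4 b -1.4+-1.2 mrad phi -1.2 stuck 0 ee [ 0.429  -0.2102  0.1843] cmd -0.2102 rot [-1.7994e+02  4.0000e-02 -1.7995e+02]
plan wx [0.0, 0.0, 0.01, 0.0, 0.0, 0.01, 0.0, 0.0, 0.0, 0.0, 0.0, 0.0, 0.0, 0.0, 0.0, 0.0, 0.0, 0.0, 0.0, 0.0]
pred y mm [-1.0, -1.0, -1.0, -1.0, -1.0, -1.0, -1.0, -1.0, -1.0, -1.0, -1.0, -0.0, -0.0, -0.0, -0.0, 0.0, 0.0, 0.0, 1.0, 1.0]
```

```bash
python3 -m crank '[[[0,0,0,0,0,0],[0,0,0,0,0,0],[0,0,0,0.01,0,0],[0,0,0,0,0,0],[0,0,0,0,0,0],[0,0,0,0.01,0,0],[0,0,0,0,0,0],[0,0,0,0,0,0]]]' | grep time
python3 ctl.py '[0,0,0.01,0,0,0.01,0,0]' '[0,0,0,0,0,0,0,0]' '[]' 2 top
```

```text
time: 22.48
meas 0.9 pred -1.0 r 9.7 lag -0.1 dx -0.3 world [ 0.501 -0.207  0.131]
meas 1.3 pred 1.0 r 9.7 lag -0.1 dx -0.5 world [ 0.5   -0.207  0.131]
t 22.58 y 1.4 v 6.5 b -1.5+-1.2 mrad phi 1.2 stuck 0 ee [ 0.429  -0.2103  0.1843] cmd -0.2102 rot [ 1.7992e+02  4.0000e-02 -1.7996e+02]
plan wx [0.02, 0.01, 0.0, 0.0, -0.01, 0.0, 0.0, -0.01, 0.0, -0.01, 0.0, 0.0, -0.0, 0.0, 0.0, 0.0, 0.0, 0.0, 0.0, 0.0]
pred y mm [2.0, 2.0, 2.0, 3.0, 3.0, 2.0, 2.0, 2.0, 1.0, 1.0, 0.0, -0.0, -0.0, -1.0, -1.0, -2.0, -2.0, -3.0, -3.0, -3.0]
```

```bash
python3 -m crank '[[[0,0,0,0.02,0,0],[0,0,0,0.01,0,0],[0,0,0,0,0,0],[0,0,0,0,0,0],[0,0,0,-0.01,0,0],[0,0,0,0,0,0],[0,0,0,0,0,0],[0,0,0,-0.01,0,0]]]' | grep time
python3 ctl.py '[0.02,0.01,0,0,-0.01,0,0,-0.01]' '[0,0,0,0,0,0,0,0]' '[]' 2 top
```

```text
time: 23.25
meas 0.9 pred 1.7 r 9.6 lag -0.1 dx -0.4 world [ 0.501 -0.207  0.131]
meas 0.6 pred 0.4 r 9.8 lag -0.1 dx -0.3 world [ 0.501 -0.208  0.131]
t 23.35 y 0.1 v -7.6 b -1.5+-1.1 mrad phi 2.4 stuck 0 ee [ 0.429  -0.2103  0.1843] cmd -0.2102 rot [ 1.7985e+02  4.0000e-02 -1.7996e+02]
plan wx [-0.02, -0.01, 0.0, 0.0, 0.0, 0.0, 0.01, 0.0, 0.01, 0.0, 0.0, 0.0, 0.0, 0.0, 0.0, 0.0, 0.0, 0.0, 0.0, 0.0]
pred y mm [-0.0, -1.0, -1.0, -2.0, -2.0, -2.0, -1.0, -1.0, -1.0, -0.0, -0.0, 0.0, 1.0, 1.0, 2.0, 2.0, 3.0, 3.0, 4.0, 5.0]
```

```bash
python3 -m crank '[[[0,0,0,-0.02,0,0],[0,0,0,-0.01,0,0],[0,0,0,0,0,0],[0,0,0,0,0,0],[0,0,0,0,0,0],[0,0,0,0,0,0],[0,0,0,0.01,0,0],[0,0,0,0,0,0],[0,0,0,0.01,0,0]]]' | grep time
python3 ctl.py '[-0.02,-0.01,0,0,0,0,0.01,0,0.01]' '[0,0,0,0,0,0,0,0,0]' '[]' 2 top
```

```text
time: 24.1
meas -0.1 pred -0.9 r 9.7 lag -0.1 dx -0.4 world [ 0.501 -0.208  0.131]
meas 0.2 pred 0.1 r 9.7 lag -0.1 dx -0.3 world [ 0.501 -0.208  0.131]
t 24.20 y 0.4 v 6.0 b -1.5+-1.1 mrad phi 1.2 stuck 0 ee [ 0.429  -0.2103  0.1843] cmd -0.2102 rot [ 1.7991e+02  4.0000e-02 -1.7996e+02]
plan wx [0.01, 0.01, 0.0, 0.0, 0.0, 0.0, -0.01, 0.0, 0.0, -0.01, 0.0, 0.0, 0.0, -0.0, 0.0, 0.0, 0.0, 0.0, 0.0, 0.0]
pred y mm [1.0, 1.0, 2.0, 2.0, 2.0, 2.0, 2.0, 2.0, 1.0, 1.0, 1.0, 1.0, 1.0, 1.0, 1.0, 1.0, 1.0, 1.0, 1.0, 1.0]
```

```bash
python3 -m crank '[[[0,0,0,0.01,0,0],[0,0,0,0.01,0,0],[0,0,0,0,0,0],[0,0,0,0,0,0],[0,0,0,0,0,0],[0,0,0,0,0,0],[0,0,0,-0.01,0,0],[0,0,0,0,0,0],[0,0,0,0,0,0],[0,0,0,-0.01,0,0]]]' | grep time
python3 ctl.py '[0.01,0.01,0,0,0,0,-0.01,0,0,-0.01]' '[0,0,0,0,0,0,0,0,0,0]' '[]' 2 top
```

```text
time: 25.03
meas 1.8 pred 1.4 r 9.7 lag -0.1 dx -0.5 world [ 0.501 -0.206  0.131]
meas 1.8 pred 1.6 r 9.7 lag -0.1 dx -0.5 world [ 0.501 -0.206  0.131]
t 25.13 y 1.6 v -0.8 b -1.5+-1.1 mrad phi 1.2 stuck 0 ee [ 0.429  -0.2103  0.1843] cmd -0.2102 rot [ 1.7992e+02  4.0000e-02 -1.7996e+02]
plan wx [0.01, 0.0, 0.0, 0.0, 0.0, 0.0, 0.0, -0.01, 0.0, 0.0, 0.0, 0.0, 0.0, 0.0, 0.0, 0.0, 0.0, 0.0, 0.0, 0.0]
pred y mm [1.0, 1.0, 1.0, 1.0, 1.0, 1.0, 0.0, 0.0, -0.0, -0.0, -1.0, -1.0, -1.0, -2.0, -2.0, -2.0, -2.0, -3.0, -3.0, -4.0]
```

```bash
python3 -m crank '[[[0,0,0,0.01,0,0],[0,0,0,0,0,0],[0,0,0,0,0,0],[0,0,0,0,0,0],[0,0,0,0,0,0],[0,0,0,0,0,0],[0,0,0,0,0,0],[0,0,0,-0.01,0,0],[0,0,0,0,0,0],[0,0,0,0,0,0]]]' | grep time
python3 ctl.py '[0.01,0,0,0,0,0,0,-0.01,0,0]' '[0,0,0,0,0,0,0,0,0,0]' '[]' 2 top
```

```text
time: 25.97
meas -1.3 pred -0.5 r 9.8 lag -0.1 dx -0.3 world [ 0.501 -0.21   0.131]
meas -1.5 pred -1.7 r 9.7 lag -0.1 dx -0.3 world [ 0.501 -0.21   0.131]
t 26.07 y -1.9 v -5.2 b -1.5+-1.1 mrad phi 1.2 stuck 0 ee [ 0.429  -0.2103  0.1843] cmd -0.2102 rot [ 1.7992e+02  3.0000e-02 -1.7996e+02]
plan wx [-0.01, -0.01, 0.0, 0.0, 0.0, 0.01, 0.0, 0.01, 0.0, 0.0, 0.0, 0.0, 0.01, 0.0, 0.0, 0.0, 0.0, -0.01, 0.0, 0.0]
pred y mm [-2.0, -2.0, -3.0, -3.0, -3.0, -3.0, -3.0, -2.0, -2.0, -2.0, -2.0, -1.0, -1.0, -1.0, -1.0, -1.0, -1.0, -1.0, -1.0, -2.0]
```

```bash
python3 -m crank '[[[0,0,0,-0.01,0,0],[0,0,0,-0.01,0,0],[0,0,0,0,0,0],[0,0,0,0,0,0],[0,0,0,0,0,0],[0,0,0,0.01,0,0],[0,0,0,0,0,0],[0,0,0,0.01,0,0]]]' | grep time
python3 ctl.py '[-0.01,-0.01,0,0,0,0.01,0,0.01]' '[0,0,0,0,0,0,0,0]' '[]' 2 top
```

```text
time: 26.73
meas -1.5 pred -2.3 r 9.7 lag -0.1 dx -0.3 world [ 0.501 -0.21   0.131]
meas -1.3 pred -1.3 r 9.8 lag -0.1 dx -0.3 world [ 0.501 -0.21   0.131]
t 26.83 y -1.1 v 4.7 b -1.5+-1.1 mrad phi 1.2 stuck 0 ee [ 0.429  -0.2103  0.1843] cmd -0.2102 rot [ 1.7991e+02  3.0000e-02 -1.7996e+02]
plan wx [0.01, 0.0, 0.0, 0.0, 0.0, 0.0, 0.0, 0.0, 0.0, -0.01, 0.0, 0.0, 0.0, 0.0, 0.0, 0.0, 0.0, 0.0, 0.0, 0.0]
pred y mm [-1.0, -1.0, -0.0, -0.0, 0.0, 0.0, 0.0, 0.0, -0.0, -0.0, -0.0, -0.0, -1.0, -1.0, -1.0, -1.0, -1.0, -1.0, -1.0, -1.0]
```

The cradle is within about 2 mm of the middle, almost at rest, and has been in the window over the dot for 6 s. Handing in.

```bash
python3 -c "
from workcell import bot
print(bot.job_done())"
```

```text
the job is handed in; nothing more can be done
None
```

I handed the job in at about 27 s, still holding the tray about 80 mm above the light pad, with the cradle within 2 mm of the window's middle and over the red dot for the last 6 s; it strayed about 31 mm off centre for under a second on arrival (limit 80 mm), and no verdict came back.

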